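Press the film carrier down and slide it under the drag spring of the film gate

ROBOT

A 6-joint arm with a two-finger parallel gripper is mounted at the origin on the work surface. World frame = base frame: x ahead of the robot, y to its left, z up, the work surface at z = 0. Lengths are in m, angles in degrees, forces in N, time in s.
With the tool pointing down it reaches from about 0.35 to 0.925 m from the base axis. Payload 6.4 kg.
Tool frame: the origin (TCP) lies between the finger pads; the fingertips stand robot.tip_extent ahead of it and the grasp point (between the pads) lies 11 mm behind it (robot.tip_extent is the distance from the TCP to the fingertips, in m); z points along the fingers, y is the line along which they close (so a half turn about z gives the same grasp; the last joint's range is limited). The gripper opens to 85 mm and grips with 20 to 120 N. Pads are 22 mm wide; open, the fingers measure 114 mm over their backs; the gripper's body (76 mm by 85 mm) begins 54 mm behind the grasp point. The pads swing forward as they close: fully open they stand 13 mm farther back than shut.
Start: joints at [-79.704, 14.043, 89.255, -0, 76.702, -9.975], TCP at [0.225, -0.61, 0.239] pointing down, gripper open.
Joint ranges: [-179.41, 179.41], [-58.25, 129.5], [7.25, 145.43], [-54.29, 234.29], [11.92, 165.04], [-157.13, 157.13]. Speed limits (degrees/s): [147.25, 147.25, 180, 180, 180, 180].

INTERFACE

Orientations are given as [roll, pitch, yaw] about the fixed x, y, z axes, in that order (R = Rz(yaw) Ry(pitch) Rx(roll)).
In Python, from cell import status, vision, close_job, spotter, robot gives the robot as it stands.
- The arm moves only by the tool apply_moves, never from a script. Its argument "motion" is a list of rows, each an object with "delta_pos": the shift along the world's x, y, z in mm, a list of three; "twist": the turn, a rotation vector about the world's x, y, z in degrees, a list of three; "claw": the closure, from 0 (fully open) to 1 (shut). A call has 1 to 5 rows; each row is the pose to reach, as a shift and turn from the pose commanded when the call began; what a row does not reach only later rows make up. A row lasts 1/8 s, in which the tool goes at most 62.5 mm and 10.7 degrees, less where a joint would pass 70% of its speed; a pose out of reach is approached as far as the arm can. A call with a gripper value outside its range is refused whole. The fingers move at their own pace and stop on an object; "squeeze" is the grip in N (left out, the last holds). Time passes only in rows, so rows that repeat a pose let the fingers close. It gives the time, the measured TCP pose, the force, the opening and the grip force at its end, in the units of the state.
- status.get_state(): the state, without advancing time (a new reading comes with each control period).
- vision.get_image(name): name is "scene" or "side" or "wrist"; returns (picture, depth): 480x640x3 uint8, blue, green, red; 480x640 float32, m along the optical axis (not along the pixel's ray), 0 where there is no reading.
- vision.calibration(name): a dict with "K" (3x3 intrinsics, pixels), "R" (3x3) and "t" (3): a world point X has camera coordinates R X + t; the wrist camera has in their place "hand_eye" (4x4, takes a point from camera to tool coordinates, whose origin is the TCP and whose axes are the flange's). Camera axes: x right, y down, z forward; pixel columns grow to the right and rows downward; lengths in m; the calibration is good to about 2 mm. A picture is of the moment at which its call begins: read the wrist's pose just before it. calibration takes no time and is no camera call.
- close_job(): hands the job in; it is judged then, once.
Trained networks look in the newest picture that a camera, given by its name, has taken for a name from the list of things; names that differ only in an ending like _2 or _b are one class to them, and where a whole thing is asked for, a point or a joint stands for the part that bears it (a point fixed in the world has none). Each returns a list of dicts, best first, with "score" (0 to 1); they miss things now and then, are a little off and sometimes report something else, mostly with a low value. They report only what shows in the picture. A call takes as long as a camera call. They do not tell look-alikes from the thing itself.
- spotter.boxes_of(camera, label): "bbox" ([centre column, centre row, width, height] in pixels, round what is visible of it).
- spotter.silhouettes(camera, label): "region" (480x640 bool, what is visible of it) and "bbox" ([centre column, centre row, width, height] in pixels, round what is visible of it).
- spotter.place_of(camera, label): "at" ([column, row] in pixels: a listed point, or the origin of a listed thing).
The state is a dict: "time": time; "joints": joint angles; "joint_vel": joint speeds; "joint_torque": joint torques, N m; "eef_pos": TCP position; "eef_rot": TCP orientation; "contact_force": force on the tool from outside, world axes, zero at the start; "wrist_torque": the same for the moment, N m; "opening": finger opening in m; "grip_force": force on a finger pad.
Only numpy, scipy, OpenCV 4.12 (cv2) and the standard library are available. Lean on these libraries where they do the work, as an engineer would, in place of code of your own. Each camera call takes 0.05 s, during which the arm holds its last target. There are 200 camera calls.

TASK

Load the film gate: with closed fingertips, press the black film carrier down hard on the sprung plate from the bare end behind its thumb ridge, and keep it pressed while you slide it forward under the steel hold-down bar and the brass drag spring, all the way home against the end stop. Then let it go and take the hand away. Only press and push the carrier, never lift or tip it, and leave the loose things lying around where they are.

Things in the scene. Friction and masses are not known exactly. Their poses are not given: they have to be found in the camera images.
- gate: Film gate, a grey metal fixture fixed to the table, 255 mm long (x), 112 wide, 60 high; its place and yaw vary. Origin on the table surface, z up, x = the way the carrier is slid. Open mouth at x = -150 mm; two side rails (inner faces y = +-36.5 mm, tops 39 mm high) guide the carrier all along. The floor of the channel is a sprung plate, x = -145 to 92 mm.
- gate_bar (a point): Middle of the underside of the fixed steel hold-down bar across the channel, gate x = 30 mm, 36 mm above the table. The bar is 10 mm wide (x = 25 to 35) and its top is 46 mm high. Its posts (x = 17 to 51 mm, up to 60 mm high) stand outside the rails. Axes as the gate.
- gate_stop (a point): End stop, a wall across the far end of the channel: the middle of its face, gate x = 95 mm, z = 36 mm; its top is 50 mm high. Axes as the gate.
- plate (a joint): Sprung plate: how far it is pressed down, m. 0 = up (top 34 mm above the table), 0.014 = hard stop. Stays level wherever pressed. 4 N starts it, 7.6 N at 6 mm, 12 N at 14 mm. Up, the carrier's top stands 6 mm above the bar's underside and its front runs into the bar: press it 7 to 14 mm (aim at 10) while it goes under. Let go at home, it lifts the carrier against the bar and stays at about 0.006.
- leaf (a joint): Brass drag spring, a leaf 18 mm wide in the middle of the channel, hinged behind the bar (gate x = 44, z = 52 mm), sloping down to its tip at x = 80 mm, 27 mm above the table: how far it is lifted, rad. 0 = at rest; the carrier lifts it in passing (about 0.2 at the end). It presses on the carrier with 1 to 3 N. It need not be touched by hand.
- carrier: Black film strip carrier, loose on the plate: slab 130 mm long (x), 70 wide, 8 thick, 65-125 g, 2 flush windows in front. Origin: centre of underside; x = forward, as the gate's. A thumb ridge (x = -25 to -17 mm, 56 wide, 5 high) crosses its top; behind it the bare thumb deck (x = -65 to -25). Starts with its front 5 to 30 mm short of the bar; at home the ridge is 12 mm short of it.
- thumb_deck (a point): Middle of the thumb deck on the top face of the carrier: carrier x = -45, y = 0, z = 8 mm (20 mm from the tail end, 20 mm behind the ridge). Axes as the carrier.
- gate_home (a point): Where the carrier's origin is when it is home, gate x = 30 mm, y = 0, z = 28 mm (the carrier up against the bar). Axes as the gate.
- blank_a: Bystander: amber acrylic slide frame blank, 50 x 50 x 6 mm with a window, lying beside the gate; origin centre of underside.
- blank_b: Bystander: a second blank like the first.
- bracket: Bystander: brass L bracket with a thumb-screw, 50 x 30 x 35 mm, beside the gate; origin centre of underside.
- loupe: Bystander: black loupe, 44 mm across, 45 mm high, beside the gate; origin centre of underside.
- canister: Bystander: aluminium film canister, 32 mm across, 50 mm high, beside the gate; origin centre of underside.
- tray: Bystander: cream plastic slide tray 210 x 75 x 55 mm, at the right side of the table; origin centre of underside.
- clamp: Bystander: steel spring clamp gripping a grey film strip holder, 200 mm long, up to 35 mm high, at the left side of the table; origin underside, near its middle.
There are look-alikes about, which are no part of the job. Of the things that look like the carrier, the largest one is meant.

How it is judged (in metres and radians):
On the way, in this order (a step that is already met when the one before it is completed fails the run):
1. the carrier is pressed down by the fingers, below the bar (plate more than 5.6 mm down), its front not yet past the bar (value of joint plate above 0.0056 m and contact force between the fingers and carrier above 2 N and x of carrier in the frame of gate below -0.025 m), for 0.05 s.
2. the carrier is home against the end stop, under the lifted drag spring (x of carrier in the frame of gate above 0.0265 m and value of joint leaf above 0.1 rad), for 0.1 s.
At the end, for the whole second after the job is handed in: The carrier lies level under the bar and the drag spring, within 3.5 mm of touching the end stop, in line with the gate, at rest, held up against the bar by the plate (plate 4.5 to 7.5 mm down, drag spring lifted more than 0.1 rad), and the hand is away from it (all of step 2 and x of carrier in the frame of gate below 0.0335 m and value of joint plate between 0.0045 and 0.0075 m and angle between the x axis of carrier and the x axis of gate, either way round below 0.08 rad and angle between carrier's own z axis and vertical below 0.06 rad and linear speed of carrier below 0.01 m/s).
It fails at once if the carrier is lifted off the plate (its middle more than 8 mm above where it started) (z of carrier in the frame of gate above 0.042 m).
It fails at once if the carrier is tipped more than 0.2 rad (angle between carrier's own z axis and vertical above 0.2 rad).
It fails at once if a bystander is moved more than 15 mm (distance of any of blank_a, blank_b, bracket, loupe, canister, tray, clamp from where it was at the start of the episode above 0.015 m).
It also fails if it takes over 38 s, if anything falls off the work surface, if the arm or the gripper's body presses on something with over 40 N, if the wrist force passes 120 N, or if a joint passes its speed limit or range.

## Working session

There is one attempt and no reset: what is moved stays moved. The work goes in short steps, Python scripts to look and compute and a tool call to move; the robot and the scene stay as the last step left them, time stands still between calls to the robot, and variables do not carry over. Pictures are saved under pics/ and viewed, at most 10 in all, crops included, and the job is handed in when it is done.

Besides the shell and the picture viewer there is one more tool, called after "Emit:" in YAML: its name, and indented under it one key for each argument. apply_moves: Moves the arm, as the interface text tells. Its arguments: {"type":"object","properties":{"motion":{"type":"array","items":{"type":"object","properties":{"delta_pos":{"type":"array","items":{"type":"number"}},"twist":{"type":"array","items":{"type":"number"}},"claw":{"type":"number"}}}},"squeeze":{"type":"number"}},"required":["motion"]}

```bash
mkdir -p pics; cat > h.py <<'E'
import numpy as np, cv2
from cell import status, vision, close_job, spotter, robot
def back(cam,u,v,z=None,d=None):
    c=vision.calibration(cam);K=np.array(c["K"]);R=np.array(c["R"]);t=np.array(c["t"]).ravel()
    r=np.linalg.inv(K)@np.array([u,v,1.])
    if d is not None: return R.T@(r*d-t)
    o=-R.T@t; w=R.T@r
    return o+w*(z-o[2])/w[2]
def proj(cam,X):
    c=vision.calibration(cam);p=np.array(c["K"])@(np.array(c["R"])@np.array(X)+np.array(c["t"]).ravel());return p[:2]/p[2]
E
python3 - <<'E'
from h import *
s=status.get_state();print(s,robot.tip_extent)
for n in("scene","side"):
    im,d=vision.get_image(n);cv2.imwrite(f"pics/{n}0.png",im);np.save(f"{n}d.npy",d)
    for l in("carrier","gate"):
        for b in spotter.boxes_of(n,l): print(n,l,np.round(b["score"],2),np.round(b["bbox"]))
    for l in("thumb_deck","gate_bar","gate_stop","gate","carrier","gate_home"):
        for b in spotter.place_of(n,l)[:3]: print(n,l,np.round(b["score"],2),np.round(b["at"],1))
E
```

```text
{'time': 0.0, 'joints': array([-7.97029145e+01,  1.40843964e+01,  8.93286656e+01, -1.61823525e-04,
        7.67016377e+01, -9.97582085e+00]), 'joint_vel': array([-0.02174298,  0.0843015 ,  0.02991619,  0.03456104,  0.08831056,
       -0.00105103]), 'joint_torque': array([ 1.22157289e-03, -4.29500556e+01, -3.26133549e+01, -5.85721364e-05,
        5.26999414e-03,  7.98488571e-06]), 'eef_pos': array([ 0.22511468, -0.6091657 ,  0.23814199]), 'eef_rot': array([-1.79887007e+02, -1.97146731e-02,  2.02729242e+01]), 'contact_force': array([ 0.93153776, -0.85738497, -0.40455169]), 'wrist_torque': array([-0.02064384,  0.02390269,  0.01439798]), 'grip_force': 0.0, 'opening': 0.08531963156250433} 0.008
scene carrier 0.56 [376. 213.  20.  26.]
scene carrier 0.53 [321. 185.  27.  23.]
scene carrier 0.52 [309. 248.  35.  78.]
scene gate 0.74 [309. 248.  36.  78.]
scene thumb_deck 0.65 [306.5 218. ]
scene thumb_deck 0.63 [374.9 204.9]
scene thumb_deck 0.6 [330.1 185.5]
scene gate_bar 0.82 [310.  257.8]
scene gate_stop 0.66 [311.2 273. ]
scene gate_stop 0.53 [309.1 236. ]
scene gate 0.63 [309.  254.6]
scene gate 0.18 [145.8 227.2]
scene carrier 0.56 [309.9 234.9]
scene carrier 0.56 [375.  209.8]
scene carrier 0.55 [321.4 184.4]
scene gate_home 0.87 [309.8 256.5]
side carrier 0.93 [313. 352.  44.  34.]
side carrier 0.72 [390. 317.  49.  28.]
side carrier 0.59 [314. 257.  66.  38.]
side gate 0.85 [307. 264. 116.  75.]
side thumb_deck 0.93 [331.9 263.2]
side thumb_deck 0.89 [381.5 321.6]
side thumb_deck 0.71 [320.9 358.4]
side gate_bar 0.82 [289.8 248. ]
side gate_stop 0.73 [262.9 238.5]
side gate 0.6 [299.3 267. ]
side carrier 0.96 [311.5 347.3]
side carrier 0.95 [313.  258.9]
side gate_home 0.67 [292.2 247.2]
side gate_home 0.48 [300.1 264.5]
```

```bash
python3 - <<'E'
from h import *
a=cv2.imread("pics/side0.png")[190:400,200:460]; b=cv2.imread("pics/scene0.png")[160:310,230:420]
a=cv2.resize(a,None,fx=1.5,fy=1.5,interpolation=3); b=cv2.resize(b,None,fx=2,fy=2,interpolation=3)
H=max(a.shape[0],b.shape[0]);f=lambda i:cv2.copyMakeBorder(i,0,H-i.shape[0],0,0,0)
cv2.imwrite("pics/c1.png",np.hstack([f(a),f(b)]))
for n,p in(("scene",dict(deck=(306.5,218,.042),bar=(310,257.8,.036),stop=(311.2,273,.036),gate=(309,254.6,0),car=(309.9,234.9,.034),home=(309.8,256.5,.028))),
 ("side",dict(deck=(331.9,263.2,.042),bar=(289.8,248,.036),stop=(262.9,238.5,.036),gate=(299.3,267,0),car=(313,258.9,.034),home=(292.2,247.2,.028)))):
    d=np.load(n+"d.npy")
    for k,(u,v,z) in p.items(): print(n,k,np.round(back(n,u,v,z=z),4),np.round(back(n,u,v,d=d[round(v),round(u)]),4))
E
```

```text
scene deck [0.5101 0.0157 0.042 ] [0.5119 0.016  0.0448]
scene bar [0.6424 0.0446 0.036 ] [0.6522 0.0461 0.0542]
scene stop [0.6916 0.0549 0.036 ] [0.6865 0.0541 0.0258]
scene gate [0.6125 0.0372 0.    ] [0.6385 0.0412 0.0476]
scene car [0.5635 0.0335 0.034 ] [0.5702 0.0345 0.0454]
scene home [0.6338 0.0428 0.028 ] [0.6419 0.044  0.0429]
side deck [0.5259 0.0201 0.042 ] [0.5247 0.0218 0.0444]
side bar [0.6391 0.0384 0.036 ] [0.6533 0.0231 0.0138]
side stop [0.7125 0.054  0.036 ] [0.7049 0.0611 0.0465]
side gate [0.6032 0.048  0.    ] [0.5785 0.0759 0.0428]
side car [0.5738 0.0307 0.034 ] [0.5668 0.0394 0.0465]
side home [0.6413 0.0272 0.028 ] [0.65   0.0177 0.0143]
```

View pics/c1.png

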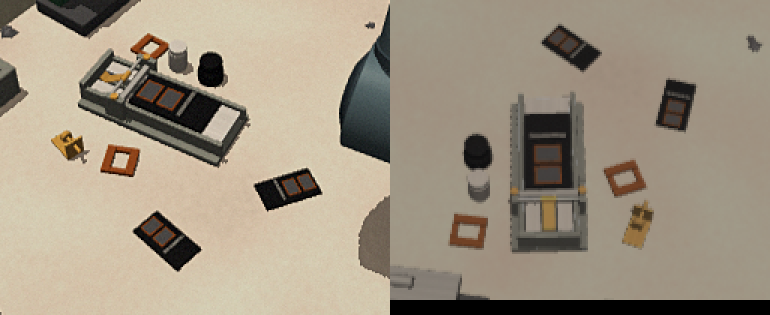

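The real carrier is the one in the gate (side pixel 313,258; scene 309,235). The look-alikes lie loose at side (313,352) and (390,317), and at scene (321,185) and (376,213). They are smaller, so I choose the one in the gate. Next I move the wrist camera above it.

Emit:
apply_moves:
  motion:
    - {"delta_pos":[25,55,10],"twist":[0,0,-2],"claw":1}
    - {"delta_pos":[50,110,20],"twist":[0,0,-4],"claw":1}
    - {"delta_pos":[75,165,30],"twist":[0,0,-6],"claw":1}
    - {"delta_pos":[100,220,40],"twist":[0,0,-8],"claw":1}
    - {"delta_pos":[125,270,50],"twist":[0,0,-9],"claw":1}

```text
time: 1.52
eef_pos: [0.3507, -0.3379, 0.2898]
eef_rot: [180.0, -0.0, 11.2]
contact_force: [1.1, -0.4, 0.6]
opening: 0.0002
grip_force: 0.0
```

Emit:
apply_moves:
  motion:
    - {"delta_pos":[25,55,0],"claw":1}
    - {"delta_pos":[50,110,0],"claw":1}
    - {"delta_pos":[75,165,0],"claw":1}
    - {"delta_pos":[100,220,0],"claw":1}
    - {"delta_pos":[125,270,0],"claw":1}

```text
invalid input at $.motion[0]: expected keys delta_pos, twist, claw
```

Emit:
apply_moves:
  motion:
    - {"delta_pos":[20,50,0],"claw":1}
    - {"delta_pos":[40,90,0],"claw":1}
    - {"delta_pos":[40,90,0],"claw":1}
    - {"delta_pos":[40,90,0],"claw":1}

```text
invalid input at $.motion[0]: expected keys delta_pos, twist, claw
```

```bash
cat >> h.py <<'E'
from scipy.spatial.transform import Rotation as Ro
def wpose(s):
    T=np.eye(4);T[:3,:3]=Ro.from_euler("xyz",s["eef_rot"],degrees=True).as_matrix();T[:3,3]=s["eef_pos"]
    return T@np.array(vision.calibration("wrist")["hand_eye"])
def wback(T,u,v,z):
    K=np.array(vision.calibration("wrist")["K"]);w=T[:3,:3]@np.linalg.inv(K)@np.array([u,v,1.]);o=T[:3,3]
    return o+w*(z-o[2])/w[2]
E
python3 - <<'E'
from h import *
s=status.get_state();print(s["time"],s["eef_pos"],s["eef_rot"],s["opening"],s["contact_force"])
T=wpose(s);print(T)
im,d=vision.get_image("wrist");cv2.imwrite("pics/w1.png",im);np.save("w1d.npy",d);np.save("w1T.npy",T)
for l,z in dict(thumb_deck=.042,gate_bar=.036,gate_stop=.036,carrier=.034,gate_home=.028,gate=0).items():
    for b in spotter.place_of("wrist",l)[:2]: print(l,np.round(b["score"],2),np.round(b["at"],1),np.round(wback(T,*b["at"],z),4))
for b in spotter.boxes_of("wrist","carrier"): print(np.round(b["bbox"]),b["score"])
E
```

```text
1.525 [ 0.35071599 -0.33785236  0.28980831] [ 1.79967789e+02 -2.51918387e-02  1.12206904e+01] 0.00022205393642704606 [ 1.07554076 -0.37051399  0.60263817]
[[ 0.19529308 -0.94505746 -0.26215836  0.41717359]
 [-0.98074382 -0.18778403 -0.05365375 -0.32456049]
 [ 0.00147672  0.26758839 -0.96353218  0.42460765]
 [ 0.          0.          0.          1.        ]]
```

View pics/w1.png

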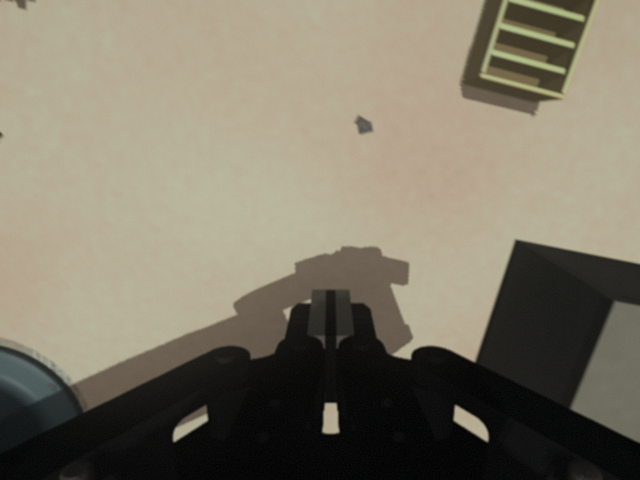

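This picture was taken on the way: bare table with the tray at upper right, gate not in view, closed tips at about (330,300). The twist key turns out to be required, so I repeat the moves with it.

Emit:
apply_moves:
  motion:
    - {"delta_pos":[20,55,0],"twist":[0,0,0],"claw":1}
    - {"delta_pos":[40,110,0],"twist":[0,0,0],"claw":1}
    - {"delta_pos":[60,165,0],"twist":[0,0,0],"claw":1}
    - {"delta_pos":[80,220,0],"twist":[0,0,0],"claw":1}
    - {"delta_pos":[100,270,0],"twist":[0,0,0],"claw":1}

```text
time: 2.55
eef_pos: [0.4506, -0.0689, 0.2891]
eef_rot: [180.0, 0.0, 11.2]
contact_force: [1.2, -0.8, 0.3]
opening: -0.0
grip_force: 0.0
```

Emit:
apply_moves:
  motion:
    - {"delta_pos":[20,50,0],"twist":[0,0,0],"claw":1}
    - {"delta_pos":[30,80,0],"twist":[0,0,0],"claw":1}
    - {"delta_pos":[30,80,0],"twist":[0,0,0],"claw":1}
    - {"delta_pos":[30,80,0],"twist":[0,0,0],"claw":1}

```text
time: 3.05
eef_pos: [0.4802, 0.0091, 0.2889]
eef_rot: [180.0, 0.1, 11.2]
contact_force: [0.0, 0.3, 0.2]
opening: 0.0
grip_force: 0.0
```

```bash
python3 - <<'E'
from h import *
s=status.get_state();print(s["time"],s["eef_pos"],s["eef_rot"],s["opening"],s["contact_force"])
T=wpose(s)
im,d=vision.get_image("wrist");cv2.imwrite("pics/w2.png",im);np.save("w2d.npy",d);np.save("w2T.npy",T)
for l,z in dict(thumb_deck=.042,gate_bar=.036,gate_stop=.036,carrier=.034,gate_home=.028,gate=0).items():
    for b in spotter.place_of("wrist",l)[:2]: print(l,np.round(b["score"],2),np.round(b["at"],1),np.round(wback(T,*b["at"],z),4))
for b in spotter.boxes_of("wrist","carrier"): print(np.round(b["bbox"]),b["score"])
E
```

```text
3.05 [0.4801684  0.0091468  0.28892954] [1.79996908e+02 5.34449843e-02 1.11949717e+01] 1.05826195001143e-05 [0.01157462 0.30384252 0.1597377 ]
thumb_deck 0.77 [116.3 225.9] [0.4166 0.2014 0.042 ]
thumb_deck 0.71 [322.3 151.4] [0.5218 0.0243 0.042 ]
gate_bar 0.62 [329.9   3.8] [0.641 0.041 0.036]
gate_bar 0.41 [201.6  60.5] [0.5765 0.1409 0.036 ]
carrier 0.91 [122.7 196.5] [0.4437 0.2009 0.034 ]
carrier 0.83 [328.4  96.8] [0.5688 0.028  0.034 ]
gate_home 0.59 [330.7   3.9] [0.643  0.0407 0.028 ]
[272. 300.  66.  68.] 0.73
[124. 196.  66.  96.] 0.67
[329.  93.  84. 163.] 0.6
```

View pics/w2.png

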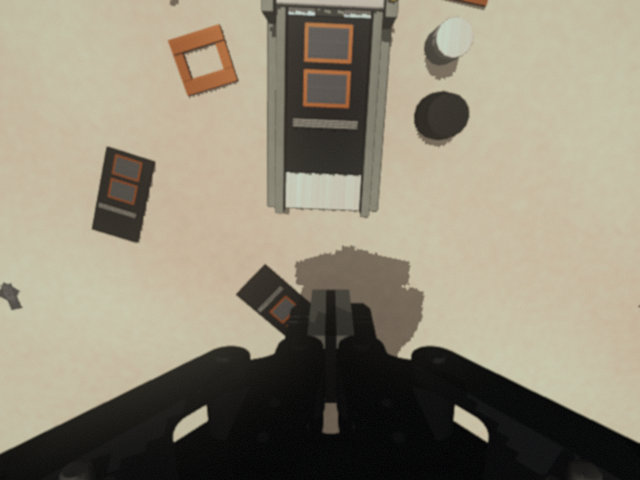

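The picture shows the large carrier in the gate at (328,97): ridge from (292,123) to (358,125), tail edge at row ~174, bar at row ~4. The two small look-alikes are at (124,196) and (272,300). Now I refine the gate yaw and the ridge position.

```bash
python3 - <<'E'
from h import *
T=np.load("w2T.npy");im=cv2.imread("pics/w2.png")
P=dict(tailL=(287,173,.042),tailR=(363,175,.042),ridL=(292,128,.042),ridR=(358,130,.042),ridTL=(292,119,.047),ridTR=(358,121,.047),railL0=(268,20,.039),railL1=(268,205,.039))
for k,(u,v,z) in P.items(): print(k,np.round(wback(T,u,v,z),4))
# black/bright edges of channel per row
g=im.max(2).astype(int); hsv=im
L=[];R=[]
for r in range(135,170,3):
    row=g[r,270:390]; b=np.where(row<60)[0]; L.append(wback(T,270+b.min(),r,.042));R.append(wback(T,270+b.max(),r,.042))
for n,Q in(("L",L),("R",R)):
    Q=np.array(Q);print(n,Q[0],Q[-1],np.degrees(np.arctan(np.polyfit(Q[:,0],Q[:,1],1)[0])))
for c in range(290,362,10): 
    v=np.where(g[132:200,c]>100)[0].min()+132; print(np.round(wback(T,c,v,.042),4),end=" ")
# top-view scene gate edges: yaw
c=vision.calibration("scene")
for p in((299,208),(323,208),(299,283),(323,283)): print(np.round(back("scene",*p,z=.039),4))
E
```

```text
tailL [0.4966 0.0521 0.042 ]
tailR [ 0.5083 -0.016   0.042 ]
ridL [0.5365 0.0544 0.042 ]
ridR [ 0.5461 -0.0032  0.042 ]
ridTL [0.544  0.0553 0.047 ]
ridTR [ 0.5535 -0.0012  0.047 ]
railL0 [0.6183 0.0892 0.039 ]
railL1 [0.4634 0.0648 0.039 ]
L [0.52932791 0.05949192 0.042     ] [0.50070187 0.05466842 0.042     ] 9.564517764609562
R [ 0.54299114 -0.00929357  0.042     ] [ 0.51429477 -0.01378942  0.042     ] 8.42052061499788
[0.498  0.0496 0.042 ] [0.4998 0.0407 0.042 ] [0.5007 0.0316 0.042 ] [0.5016 0.0225 0.042 ] [0.5033 0.0136 0.042 ] [0.5051 0.0047 0.042 ] [ 0.506  -0.0044  0.042 ] [ 0.5078 -0.0134  0.042 ] [ 0.475  -0.0126  0.039 ]
[0.4653 0.0608 0.039 ]
[0.7297 0.0248 0.039 ]
[0.7205 0.093  0.039 ]
```

```bash
python3 - <<'E'
from h import *
im=cv2.imread("pics/w2.png")[0:240,240:420]
cv2.imwrite("pics/w2c.png",cv2.resize(im,None,fx=2.5,fy=2.5,interpolation=2))
E
```

```text
(no output)
```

View pics/w2c.png

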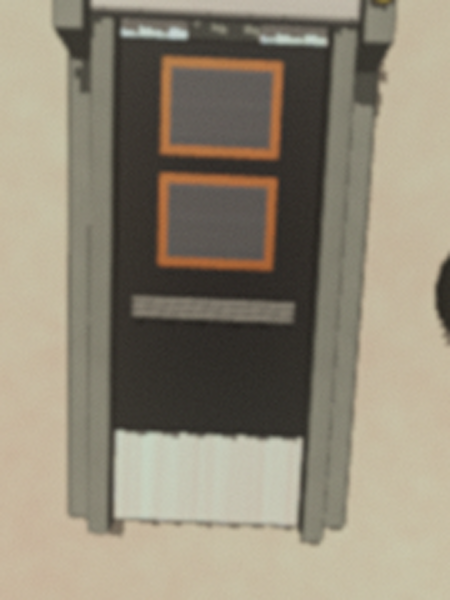

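Gate yaw is about 9°. The carrier's tail-to-ridge distance measures 40 mm and its width 69 mm, which agrees with the description. The press point is about (0.527, 0.022), and the tip should touch at TCP z ≈ 0.050.

Emit:
apply_moves:
  motion:
    - {"delta_pos":[47,13,0],"twist":[0,0,-2],"claw":1}
    - {"delta_pos":[47,13,-60],"twist":[0,0,-2],"claw":1}
    - {"delta_pos":[47,13,-120],"twist":[0,0,-2],"claw":1}
    - {"delta_pos":[47,13,-180],"twist":[0,0,-2],"claw":1}
    - {"delta_pos":[47,13,-210],"twist":[0,0,-2],"claw":1}

```text
time: 4.08
eef_pos: [0.5249, 0.0235, 0.0756]
eef_rot: [-179.9, 0.3, 9.3]
contact_force: [0.8, -0.0, 0.0]
opening: -0.0002
grip_force: 0.0
```

```bash
python3 - <<'E'
from h import *
s=status.get_state();print(s["time"],s["eef_pos"],s["eef_rot"],s["contact_force"])
im,d=vision.get_image("wrist");sd,_=vision.get_image("side")
cv2.imwrite("pics/w3.png",np.hstack([cv2.resize(im,(400,300)),cv2.resize(sd[190:310,230:390],(400,300))]))
E
```

```text
4.075 [0.52488043 0.02352043 0.07562924] [-179.89854569    0.29466908    9.26260479] [ 0.77501311 -0.01331796  0.01127563]
```

View pics/w3.png

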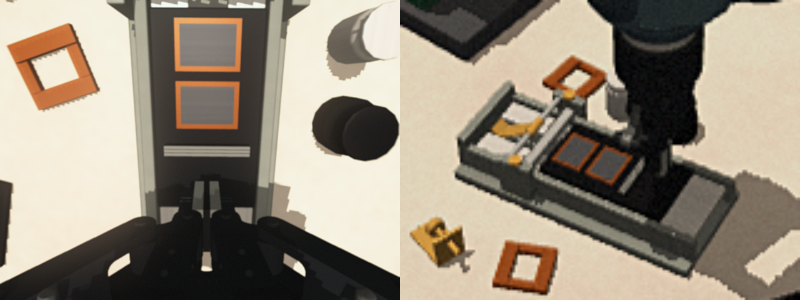

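The closed tips sit over the bare deck behind the ridge (wrist panel 205,185) and are centred between the rails. Now I press.

Emit:
apply_moves:
  motion:
    - {"delta_pos":[0,0,-20],"twist":[0,0,0],"claw":1}
    - {"delta_pos":[0,0,-28],"twist":[0,0,0],"claw":1}
    - {"delta_pos":[0,0,-34],"twist":[0,0,0],"claw":1}
    - {"delta_pos":[0,0,-36],"twist":[0,0,0],"claw":1}
    - {"delta_pos":[0,0,-36],"twist":[0,0,0],"claw":1}

```text
time: 4.8
eef_pos: [0.528, 0.0231, 0.0443]
eef_rot: [180.0, -0.1, 9.3]
contact_force: [-1.0, -1.2, 5.3]
opening: 0.0002
grip_force: 2.4
```

Emit:
apply_moves:
  motion:
    - {"delta_pos":[0,0,-3],"twist":[0,0,0],"claw":1}
    - {"delta_pos":[0,0,-5],"twist":[0,0,0],"claw":1}
    - {"delta_pos":[0,0,-5],"twist":[0,0,0],"claw":1}
    - {"delta_pos":[0,0,-5],"twist":[0,0,0],"claw":1}

```text
time: 5.3
eef_pos: [0.528, 0.0231, 0.0396]
eef_rot: [180.0, -0.1, 9.3]
contact_force: [-1.9, -0.1, 7.6]
opening: 0.0
grip_force: 3.8
```

```bash
python3 - <<'E'
from h import *
for i in range(6):
    vision.get_image("side");s=status.get_state();print(s["time"],np.round(s["eef_pos"],4),np.round(s["contact_force"],2))
E
```

```text
5.35 [0.528  0.0231 0.0395] [-2.6   0.24  6.7 ]
5.4 [0.5281 0.0231 0.0396] [-1.81 -0.32  8.38]
5.45 [0.528  0.0231 0.0396] [-2.61 -0.35  7.51]
5.5 [0.528  0.0231 0.0396] [-1.66  0.03  7.53]
5.55 [0.5281 0.0231 0.0396] [-2.14 -0.02  7.64]
5.6 [0.528  0.0231 0.0396] [-1.93  0.14  8.4 ]
```

Emit:
apply_moves:
  motion:
    - {"delta_pos":[0,0,-1.5],"twist":[0,0,0],"claw":1}
    - {"delta_pos":[4,0.6,-1.5],"twist":[0,0,0],"claw":1}
    - {"delta_pos":[8,1.2,-1.5],"twist":[0,0,0],"claw":1}
    - {"delta_pos":[12,1.9,-1.5],"twist":[0,0,0],"claw":1}
    - {"delta_pos":[16,2.5,-1.5],"twist":[0,0,0],"claw":1}

```text
time: 6.22
eef_pos: [0.5432, 0.0256, 0.0377]
eef_rot: [180.0, 0.1, 9.3]
contact_force: [-5.1, -1.1, 8.9]
opening: 0.0001
grip_force: 4.4
```

```bash
python3 - <<'E'
from h import *
s=status.get_state();print(s["time"],s["eef_pos"],s["eef_rot"],s["contact_force"])
im,d=vision.get_image("wrist");sd,_=vision.get_image("side")
cv2.imwrite("pics/w4.png",np.hstack([cv2.resize(im,(400,300)),cv2.resize(sd[190:310,230:390],(400,300))]))
E
```

```text
6.225 [0.54315711 0.02561245 0.03772386] [1.79986945e+02 6.50589262e-02 9.29105425e+00] [-5.07180565 -1.09109405  8.90157302]
```

View pics/w4.png

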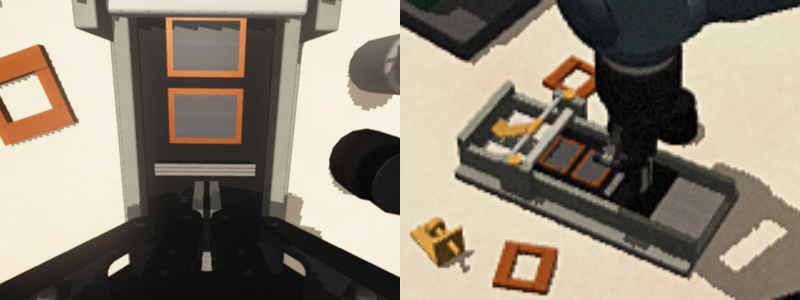

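The carrier has slid along with the tips: its tail moved forward and its front is at or under the bar (wrist panel row ~15). The x force is moderate at -5 N, so I carry on.

Emit:
apply_moves:
  motion:
    - {"delta_pos":[4,0.6,0],"twist":[0,0,0],"claw":1}
    - {"delta_pos":[8,1.3,0],"twist":[0,0,0],"claw":1}
    - {"delta_pos":[12,1.9,0],"twist":[0,0,0],"claw":1}
    - {"delta_pos":[16,2.5,0],"twist":[0,0,0],"claw":1}
    - {"delta_pos":[20,3.2,0],"twist":[0,0,0],"claw":1}

```text
time: 6.95
eef_pos: [0.5632, 0.0288, 0.0378]
eef_rot: [180.0, 0.1, 9.3]
contact_force: [-5.6, -1.2, 8.5]
opening: -0.0001
grip_force: 4.4
```

```bash
python3 - <<'E'
from h import *
s=status.get_state();print(s["time"],s["eef_pos"],s["eef_rot"],s["contact_force"])
im,d=vision.get_image("wrist");sd,_=vision.get_image("side")
cv2.imwrite("pics/w5.png",np.hstack([cv2.resize(im,(400,300)),cv2.resize(sd[190:310,230:390],(400,300))]))
E
```

```text
6.95 [0.56319443 0.02878085 0.03779359] [1.79982494e+02 6.16934021e-02 9.29198554e+00] [-5.5751575  -1.19509103  8.50551697]
```

View pics/w5.png

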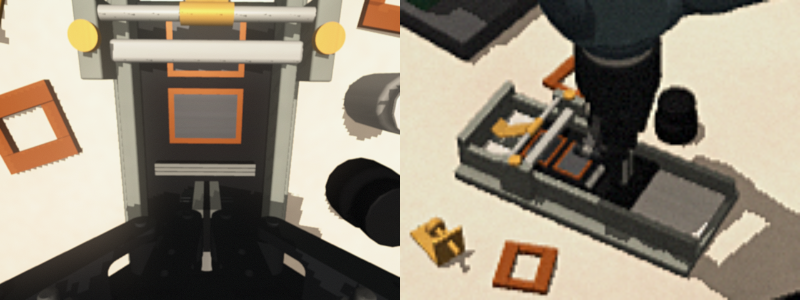

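The front window is now passing under the bar (wrist panel row ~50) and the tips have not slipped on the deck. I carry on.

Emit:
apply_moves:
  motion:
    - {"delta_pos":[5,0.8,0],"twist":[0,0,0],"claw":1}
    - {"delta_pos":[10,1.6,0],"twist":[0,0,0],"claw":1}
    - {"delta_pos":[15,2.4,0],"twist":[0,0,0],"claw":1}
    - {"delta_pos":[20,3.2,0],"twist":[0,0,0],"claw":1}
    - {"delta_pos":[25,4,0],"twist":[0,0,0],"claw":1}

```text
time: 7.68
eef_pos: [0.588, 0.0328, 0.0377]
eef_rot: [180.0, 0.1, 9.3]
contact_force: [-6.2, -0.7, 8.3]
opening: 0.0001
grip_force: 4.2
```

Emit:
apply_moves:
  motion:
    - {"delta_pos":[3,0.5,0],"twist":[0,0,0],"claw":1}
    - {"delta_pos":[6,1,0],"twist":[0,0,0],"claw":1}
    - {"delta_pos":[8,1.3,0],"twist":[0,0,0],"claw":1}
    - {"delta_pos":[8,1.3,0],"twist":[0,0,0],"claw":1}

```text
time: 8.18
eef_pos: [0.5958, 0.0342, 0.0375]
eef_rot: [-180.0, 0.1, 9.3]
contact_force: [-5.5, -0.4, 8.0]
opening: 0.0001
grip_force: 4.6
```

```bash
python3 - <<'E'
from h import *
s=status.get_state();print(s["time"],s["eef_pos"],s["eef_rot"],s["contact_force"])
im,d=vision.get_image("wrist");sd,_=vision.get_image("side")
cv2.imwrite("pics/w6.png",np.hstack([cv2.resize(im,(400,300)),cv2.resize(sd[190:310,230:390],(400,300))]))
E
```

```text
8.175 [0.59584479 0.03416242 0.03754066] [-1.79999853e+02  9.52283734e-02  9.29032012e+00] [-5.54178989 -0.43042532  8.04059127]
```

View pics/w6.png

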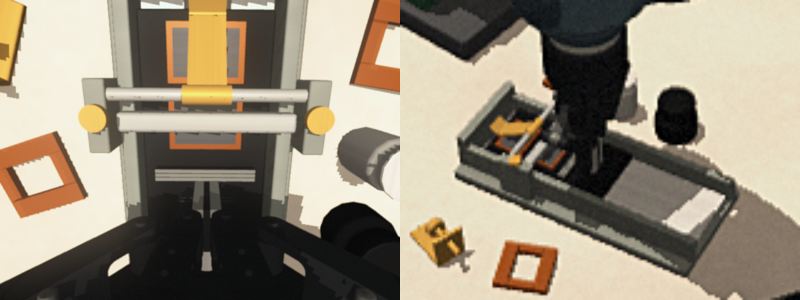

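The leaf lies on the carrier and the ridge (row 174) is close to the bar (row 123). No stop force yet (about -5.5 N along x), so I continue in small steps.

Emit:
apply_moves:
  motion:
    - {"delta_pos":[2,0.3,0],"twist":[0,0,0],"claw":1}
    - {"delta_pos":[4,0.6,0],"twist":[0,0,0],"claw":1}
    - {"delta_pos":[6,1,0],"twist":[0,0,0],"claw":1}
    - {"delta_pos":[6,1,0],"twist":[0,0,0],"claw":1}

```text
time: 8.78
eef_pos: [0.6018, 0.0351, 0.0376]
eef_rot: [180.0, 0.1, 9.3]
contact_force: [-4.8, -0.6, 7.1]
opening: 0.0
grip_force: 4.6
```

Emit:
apply_moves:
  motion:
    - {"delta_pos":[2,0.3,0],"twist":[0,0,0],"claw":1}
    - {"delta_pos":[3,0.5,0],"twist":[0,0,0],"claw":1}
    - {"delta_pos":[3,0.5,0],"twist":[0,0,0],"claw":1}

```text
time: 9.15
eef_pos: [0.6047, 0.0356, 0.0375]
eef_rot: [180.0, 0.1, 9.3]
contact_force: [-4.8, 0.1, 7.2]
opening: 0.0002
grip_force: 4.6
```

Emit:
apply_moves:
  motion:
    - {"delta_pos":[2,0.3,0],"twist":[0,0,0],"claw":1}
    - {"delta_pos":[3,0.5,0],"twist":[0,0,0],"claw":1}
    - {"delta_pos":[3,0.5,0],"twist":[0,0,0],"claw":1}

```text
time: 9.52
eef_pos: [0.6063, 0.0359, 0.0371]
eef_rot: [-180.0, 0.3, 9.3]
contact_force: [-8.7, -3.0, 10.9]
opening: -0.0
grip_force: 7.0
```

```bash
python3 - <<'E'
from h import *
s=status.get_state();print(s["time"],s["eef_pos"],s["contact_force"])
im,d=vision.get_image("wrist");sd,_=vision.get_image("side")
cv2.imwrite("pics/w7.png",np.hstack([cv2.resize(im,(400,300)),cv2.resize(sd[190:310,230:390],(400,300))]))
E
```

```text
9.525 [0.60625929 0.03592155 0.03709131] [-8.7192921  -2.97141334 10.90871453]
```

View pics/w7.png

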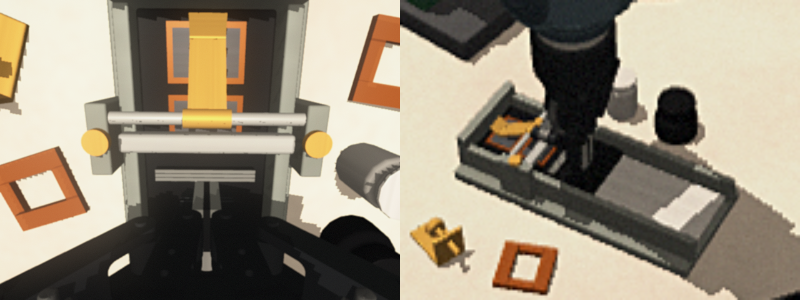

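The force jumped and the TCP lags its command; the front is at the end wall (wrist row ~10, no white plate left). I push slightly more to confirm.

Emit:
apply_moves:
  motion:
    - {"delta_pos":[2,0.3,0],"twist":[0,0,0],"claw":1}
    - {"delta_pos":[3,0.5,0],"twist":[0,0,0],"claw":1}
    - {"delta_pos":[3,0.5,0],"twist":[0,0,0],"claw":1}

```text
time: 10.0
eef_pos: [0.6065, 0.036, 0.0362]
eef_rot: [-180.0, 0.8, 9.3]
contact_force: [-18.3, -5.5, 15.2]
opening: -0.0004
grip_force: 11.4
```

It is firmly home at -18 N without further advance. I ease the forward load and lift straight up.

Emit:
apply_moves:
  motion:
    - {"delta_pos":[-3.5,-0.6,0],"twist":[0,0,0],"claw":1}
    - {"delta_pos":[-3.5,-0.6,5],"twist":[0,0,0],"claw":1}
    - {"delta_pos":[-3.5,-0.6,12],"twist":[0,0,0],"claw":1}
    - {"delta_pos":[-3.5,-0.6,30],"twist":[0,0,0],"claw":1}
    - {"delta_pos":[-3.5,-0.6,80],"twist":[0,0,0],"claw":1}

```text
time: 10.62
eef_pos: [0.6067, 0.0364, 0.1164]
eef_rot: [-179.9, 0.2, 9.3]
contact_force: [0.4, -0.0, 1.0]
opening: -0.0002
grip_force: 0.0
```

Emit:
apply_moves:
  motion:
    - {"delta_pos":[-40,-6,40],"twist":[0,0,0],"claw":1}
    - {"delta_pos":[-80,-12,80],"twist":[0,0,0],"claw":1}
    - {"delta_pos":[-110,-17,120],"twist":[0,0,0],"claw":1}
    - {"delta_pos":[-110,-17,120],"twist":[0,0,0],"claw":1}
    - {"delta_pos":[-110,-17,120],"twist":[0,0,0],"claw":1}

```text
time: 11.25
eef_pos: [0.4982, 0.0192, 0.2377]
eef_rot: [180.0, -0.1, 9.3]
contact_force: [-0.5, -0.1, 0.1]
opening: 0.0001
grip_force: 0.0
```

```bash
python3 - <<'E'
from h import *
s=status.get_state();print(s["time"],s["eef_pos"],s["contact_force"])
T=wpose(s)
im,d=vision.get_image("wrist");sd,_=vision.get_image("side")
cv2.imwrite("pics/w8.png",np.hstack([cv2.resize(im,(400,300)),cv2.resize(sd[190:310,230:390],(400,300))]))
for l,z in dict(gate_bar=.036,gate_stop=.036,carrier=.028,gate_home=.028,thumb_deck=.036).items():
    for b in spotter.place_of("wrist",l)[:2]: print(l,np.round(b["score"],2),np.round(b["at"],1),np.round(wback(T,*b["at"],z),4))
E
```

```text
11.25 [0.49822261 0.01920145 0.23766833] [-0.50986771 -0.09974508  0.09686689]
gate_bar 0.71 [330.7  15.5] [0.6408 0.0418 0.036 ]
carrier 0.97 [285.5 346.1] [0.3642 0.0386 0.028 ]
carrier 0.93 [109.1 237.8] [0.4424 0.2013 0.028 ]
gate_home 0.89 [333.9  16. ] [0.6427 0.0397 0.028 ]
thumb_deck 0.93 [328.1  78.3] [0.5981 0.0368 0.036 ]
thumb_deck 0.82 [103.5 267.8] [0.4177 0.2014 0.036 ]
```

View pics/w8.png

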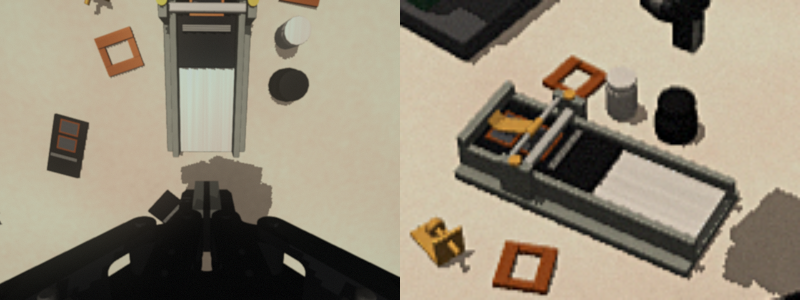

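The carrier lies under the bar and the leaf. Deck to bar measures 43 mm against 45 expected at home, and the bystanders are undisturbed. I hand the job in.

```bash
python3 -c "
from cell import close_job
print(close_job())"
```

```text
the job is handed in; nothing more can be done
None
```

The carrier was pressed down, slid under the bar and drag spring to a firm stop (about 18 N, no further advance) and released with the hand taken away; I handed the job in at about 11 s, but no verdict came back.

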